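# Depth-check the feed tube with the gauge rod

### The job

Check the depth of the feed head's slanted guide tube with the blue-handled gauge rod: take it from the rack, slide it into the tube without ramming until its collar stops against the mouth, rest it there a moment, and draw it right out again. Then hold it level with its tip over the black disc of the reading stand, about 25 mm above it and touching nothing, and finish while still holding it there. Leave the red-handled rod and the vessel, its cap, the crucibles, beaker and jar where they stand.

Things in the scene. Friction and masses are not known exactly. Their poses are not given: they have to be found in the camera images.
- gauge_rod: the blue-handled gauge rod. x axis: the rod's axis, towards the tip; origin: on the axis at the collar's front face (which stops against the tube). Ahead of it a round steel shaft 10 mm thick, 110 mm long, the last 8 mm tapered; brass collar 30 mm wide, 8 mm thick (x -8 to 0); behind it the blue handle, a 16 x 16 mm bar 90 mm long (x -98 to -8). About 0.12 kg, balanced near the collar
- gauge_rod_tip (a point): tip of the gauge rod, on its axis, 110 mm ahead of the body's origin
- gauge_rod_grip (a point): good place to hold the gauge rod: the middle of the handle's free part, on the axis 38 mm behind the body's origin; in the rack there is free space beside and below it. The rod starts level with two handle sides upright; grip it across these, with 30 to 40 N
- red_rod: a second, red-handled rod of the same make with an 85 mm shaft, lying in the other place of the rack; not to be used or moved. Axes and origin as for the gauge rod
- rod_rack: low fixed rack, base 220 x 170 mm, origin at its underside's centre. Two white notched bars 12 mm thick cross it at x -80 mm (under the handles, 57 mm tall) and x +60 mm (under the shafts, 58 mm tall). The two rods lie 90 mm apart along its x axis, tips to +x, axes 55 mm above the table, either rod in either place; lift a rod straight up 15 mm to clear the notches
- guide_tube: slanted steel guide tube of the white feed head, fixed. Origin: centre of its mouth, 120 mm above the table; z axis: out of the mouth along the bore, 35 degrees above horizontal (the rod goes in along -z); x axis points up. Bore 16 mm, flaring to 22 mm in the last 12 mm; rim 32 mm wide, tube 120 mm long; its lower part is in a housing 130 mm wide, 85 mm tall, starting 40 mm (level) behind the mouth
- reading_stand: reading stand, fixed: a grey base 140 x 90 mm, 75 mm tall; origin below the centre of the black disc. At its +x end (56 to 84 mm from the disc's centre) stands a white sensor post rising to 150 mm above the table, 36 mm wide, whose lens looks along -x over the disc; the base's other end is 50 mm behind the disc's centre
- reading_spot (a point): centre of the black disc (40 mm wide) on the reading stand's white plate, at its upper face, 75 mm above the table
- pressure_vessel: polished steel pressure vessel, 82 mm wide, 140 mm tall; bystander, origin at the centre of its underside
- vessel_cap: steel cap with a knob, 60 mm wide, 38 mm tall; bystander, origin at the centre of its underside
- crucible_a: small steel crucible, 28 mm wide, 22 mm tall; bystander, origin at the centre of its underside
- crucible_b: small white crucible, 28 mm wide, 22 mm tall; bystander, origin at the centre of its underside
- beaker: glass beaker, 60 mm wide, 80 mm tall; bystander, origin at the centre of its underside
- reagent_jar: amber jar, 70 mm wide, 75 mm tall; bystander, origin at the centre of its underside
Mind the look-alikes: they are no part of the job. Leave any green look-alike of the reading_stand alone.

How it is judged:
By the outcome, as a careful person would: the job done as asked, in the order asked, and still so for the second after the job is handed in, while the arm keeps its last pose, push and grip.
It also fails if it takes over 59 s, if anything falls off the work surface, if the arm or the gripper's body presses on something with over 40 N, if the wrist force passes 120 N, or if a joint passes its speed limit or range.

### The arm

A 6-joint arm with a two-finger parallel gripper is mounted at the origin on the work surface. World frame = base frame: x ahead of the robot, y to its left, z up, the work surface at z = 0. Lengths are in m, angles in rad, forces in N, time in s.
With the tool pointing down it reaches from about 0.25 to 0.725 m from the base axis. Payload 4 kg.
Tool frame: the origin (TCP) lies on the centre line of the jaws, within the pads' length; the fingertips stand 17 mm ahead of it and the grasp point (between the pads) lies 2 mm behind it; z points along the fingers, y is the line along which they close (so a half turn about z gives the same grasp; the last joint's range is limited). The gripper opens to 85 mm and grips with 20 to 120 N. Pads are 22 mm wide; open, the fingers measure 114 mm over their backs; the gripper's body (76 mm by 85 mm) begins 54 mm behind the grasp point. The pads swing forward as they close: fully open they stand 13 mm farther back than shut.
Start: joints at [-1.255, 0.241, 0.005, 1.335, 0, 1.571], TCP at [0.155, -0.475, 0.248] pointing down, gripper open.
Joint ranges: [-2.72, 2.72], [-1.05, 1.87], [-1.09, 1.28], [-1.99, 2.15], [-1.42, 1.44], [-3.14, 3.14]. Speed limits (rad/s): [2.79, 2.79, 3.14, 3.14, 3.14, 3.14].

### API

Orientations are given as a unit quaternion [x, y, z, w].
In Python, from workcell import bot, camera, get_calibration gives the robot as it stands.
- The arm moves only by the tool apply_moves, never from a script. Its argument "steps" is a list of rows, each a list of 3 entries, a list of its own where there are three numbers: the shift along the tool's x, y, z as a fraction of full scale, then the turn, a rotation vector about the tool's x, y, z as a fraction of full scale, then the opening, from 0 (shut) to 1 (fully open). A call has exactly 8 rows; each row shifts and turns the commanded pose from where the row before left it, along the tool's axes as they then stand; what a row does not reach is not made up. Full scale, the value 1, is 20 cm for a shift and pi rad for a turn. A row lasts 1/12 s, in which the tool goes at most 41.7 mm and 7.16 degrees, less where a joint would pass 70% of its speed; a pose out of reach is approached as far as the arm can. A call with a number of a shift or a turn outside -1 to 1 is refused whole. A call with a gripper value outside its range is refused whole. The fingers move at their own pace and stop on an object; the grip force is fixed at half the most. Time passes only in rows, so rows that do not move let the fingers close, or fill a call up. It gives the time, the measured TCP pose, the force, the opening and the grip force at its end, in the units of the state.
- bot.get_obs(): the state, without advancing time (a new reading comes with each control period).
- camera(name): name is "scene" or "side" or "wrist"; returns (picture, depth): 420x560x3 uint8, red, green, blue; 420x560 float32, m along the optical axis (not along the pixel's ray), 0 where there is no reading.
- get_calibration(name): a dict with "fov_y" (degrees; the focal length in pixels is half the picture's height over the tangent of half this angle, whatever the lens; pixels are square), "cx", "cy" (the principal point, pixels), "rvec" (rotation vector, rad) and "tvec" (3), from world to camera coordinates, as OpenCV has them. Camera axes: x right, y down, z forward; pixel columns grow to the right and rows downward; lengths in m; the calibration is good to about 2 mm. A picture is of the moment at which its call begins: read the wrist's pose just before it. get_calibration takes no time and is no camera call; for the wrist camera it gives the pose at the moment of the call.
- bot.job_done(): hands the job in; it is judged then, once.
The state is a dict: "clock": time; "joint_pos": joint angles; "joint_vel": joint speeds; "tau": joint torques, N m; "eef_pos": TCP position; "tool_rot": TCP orientation; "ft_force": force on the tool from outside, world axes, zero at the start; "ft_torque": the same for the moment, N m; "grip_width": finger opening in m; "grasp_force": force on a finger pad.
Only numpy, scipy, OpenCV 4.12 (cv2) and the standard library are available. Lean on these libraries where they do the work, as an engineer would, in place of code of your own. Each camera call takes 0.05 s, during which the arm holds its last target. There are 200 camera calls.

## Working session

There is one attempt and no reset: what is moved stays moved. The work goes in short steps, Python scripts to look and compute and a tool call to move; the robot and the scene stay as the last step left them, time stands still between calls to the robot, and variables do not carry over. Pictures are saved under pics/ and viewed, at most 10 in all, crops included, and the job is handed in when it is done.

Besides the shell and the picture viewer there is one more tool, called after ">>>" in YAML: its name, and indented under it one key for each argument. apply_moves: Moves the arm, as the interface text tells. Its arguments: {"type":"object","properties":{"steps":{"type":"array"}},"required":["steps"]}

```bash
ls; mkdir -p pics; cat > h.py <<'E'
import numpy as np, cv2
from scipy.spatial.transform import Rotation as R
from workcell import bot, camera, get_calibration
def cloud(name):
    c=get_calibration(name); im,d=camera(name)
    f=210/np.tan(np.radians(c['fov_y'])/2)
    v,u=np.mgrid[0:420,0:560]
    p=np.stack([(u-c['cx'])/f*d,(v-c['cy'])/f*d,d],-1)
    M=cv2.Rodrigues(np.array(c['rvec'],float))[0]
    w=(p-np.array(c['tvec']).ravel())@M
    w[d==0]=np.nan
    return im,w
E
python3 - <<'E'
from h import *
for n in ['scene','side']:
    im,w=cloud(n); np.savez(f'{n}.npz',im=im,w=w)
    cv2.imwrite(f'pics/{n}0.png',im[:,:,::-1])
    c=get_calibration(n); print(n,c)
print(bot.get_obs())
E
```

```text
pics
scene {'fov_y': 57.66840713044082, 'cx': 276.45988610393675, 'cy': 207.5312747372189, 'rvec': array([ 1.75242794,  2.01090583, -0.61508197]), 'tvec': array([ 0.09686565, -0.38542619,  1.24240472])}
side {'fov_y': 52.6034579038832, 'cx': 280.6726471873103, 'cy': 208.3837349170715, 'rvec': array([ 2.37819084, -0.17014709,  0.08201008]), 'tvec': array([-0.52537847,  0.10265572,  1.21006491])}
{'clock': 0.1, 'joint_pos': array([-1.25497046e+00,  2.41314298e-01,  3.86748624e-03,  1.33521299e+00,
        6.92547818e-06,  1.57079724e+00]), 'joint_vel': array([ 0.00024022, -0.00351485,  0.00220929, -0.00199698,  0.00059728,
        0.00019548]), 'tau': array([-8.24193903e-04, -3.73138332e+01,  2.53010005e+01,  1.08584072e-02,
       -1.95867318e-05,  5.03790460e-06]), 'eef_pos': array([ 0.15513654, -0.47476103,  0.24751687]), 'tool_rot': array([ 9.87557284e-01,  1.57256931e-01, -1.43103419e-04, -9.20688885e-04]), 'ft_force': array([0.5745264 , 0.02135068, 0.56990383]), 'ft_torque': array([ 0.01619043,  0.03343344, -0.00177055]), 'grasp_force': 0.0, 'grip_width': 0.08552980863456862}
```

View pics/scene0.png

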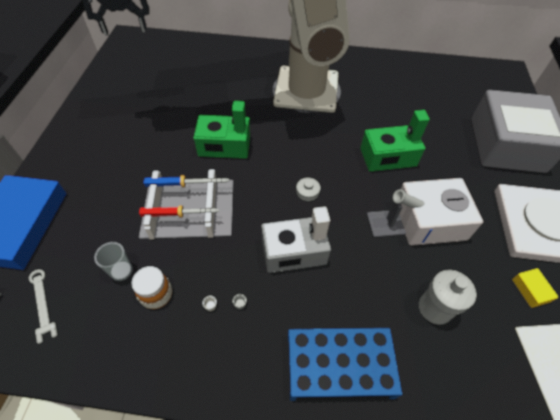

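View pics/side0.png

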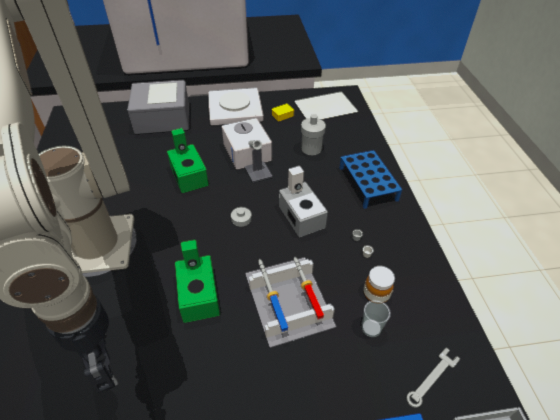

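Scene view: blue rod with handle at (165,181) and tip at (228,180), tube mouth around (402,197), grey reading stand disc at (287,238). Side view: blue rod (278,310), tube mouth (255,145), disc (306,204). Now measuring.

```bash
python3 - <<'E'
import numpy as np, cv2
np.set_printoptions(precision=4,suppress=True)
for n in ['scene','side']:
    z=np.load(n+'.npz'); im=z['im'];w=z['w']
    hsv=cv2.cvtColor(im,cv2.COLOR_RGB2HSV); H,S,V=[hsv[...,i].astype(int) for i in range(3)]
    box={'scene':dict(rack=(135,165,240,240),stand=(258,200,335,275),tube=(365,175,485,245)),'side':dict(rack=(245,255,335,345),stand=(275,165,330,238),tube=(220,115,275,182))}[n]
    def m(b): 
        k=np.zeros(H.shape,bool); k[b[1]:b[3],b[0]:b[2]]=1; return k&np.isfinite(w[...,0])
    r=m(box['rack'])
    for nm,k in [('blue',(abs(H-110)<14)&(S>130)),('red',((H<6)|(H>174))&(S>150)),('brass',(abs(H-20)<8)&(S>110))]:
        p=w[r&k]; 
        c=np.median(p,0); q=p[:,:2]-p[:,:2].mean(0); d=np.linalg.svd(q,full_matrices=0)[2][0]
        t=q@d; print(n,nm,len(p),c,'dir',d,np.degrees(np.arctan2(d[1],d[0])),'ext',np.ptp(np.percentile(t,[1,99])),'ztop',np.percentile(p[:,2],[50,90]))
    s=m(box['stand']); top=s&(abs(w[...,2]-.075)<.008)
    p=w[top]; print(n,'stand top z',np.median(p[:,2]),len(p), cv2.minAreaRect((p[:,:2]*1000).astype(np.float32)))
    k=top&(V<60); p=w[k]
    print(' disc',len(p),(p.max(0)+p.min(0))/2,np.median(p,0),np.ptp(p,0))
    k=s&(w[...,2]>.1); p=w[k]; print(' post',len(p),np.median(p,0),p[:,2].max(),cv2.minAreaRect((p[:,:2]*1000).astype(np.float32)))
    k=s&(w[...,2]>.145); p=w[k]; print(' posttop',len(p),np.median(p,0))
    t=m(box['tube']); k=t&(w[...,2]>.05); p=w[k]; print(' house z',p[:,2].max(),cv2.minAreaRect((p[:,:2]*1000).astype(np.float32)))
    k=t&(abs(w[...,2]-.085)<.005); p=w[k]; print(' house top',len(p),cv2.minAreaRect((p[:,:2]*1000).astype(np.float32)))
    k=t&(w[...,2]>.097); p=w[k]; print(' tube',len(p),np.median(p,0),p.min(0),p.max(0))
# crops
a=np.load('scene.npz')['im'][160:250,360:490];b=np.load('side.npz')['im'][105:185,215:285]
A=cv2.resize(a,None,fx=4,fy=4,interpolation=2);B=cv2.resize(b,(280,320),interpolation=2)
o=np.zeros((360,800,3),np.uint8);o[:360,:520]=A;o[:320,520:]=B
cv2.imwrite('pics/c1.png',o[:,:,::-1])
E
```

```text
scene blue 278 [ 0.4809 -0.3233  0.0623] dir [-0.2285 -0.9736] -103.20718696460902 ext 0.12396566699918858 ztop [0.0623 0.0646]
scene red 266 [ 0.5697 -0.3019  0.0625] dir [0.0161 0.9999] 89.07530714036876 ext 0.11788968060587796 ztop [0.0625 0.0648]
scene brass 89 [ 0.5526 -0.2546  0.0649] dir [0.9662 0.2578] 14.9423821193531 ext 0.1739017723226245 ztop [0.0649 0.071 ]
scene stand top z 0.07411589206430108 1960 ((598.948974609375, 23.609642028808594), (90.78844451904297, 140.19894409179688), 16.860477447509766)
 disc 132 [0.603  0.0044 0.0752] [0.6042 0.0043 0.0757] [0.0305 0.0298 0.006 ]
 post 437 [0.595  0.0695 0.1427] 0.15307281474284218 ((586.1549072265625, 68.12731170654297), (37.240909576416016, 35.491458892822266), 13.180140495300293)
 posttop 205 [0.5863 0.0715 0.1496]
 house z 0.1333665114274209 ((470.5816650390625, 328.4197082519531), (132.7980499267578, 197.72525024414062), 13.74270248413086)
 house top 2754 ((468.0207824707031, 333.74407958984375), (130.3526611328125, 186.1645050048828), 13.74270248413086)
 tube 266 [0.4893 0.2524 0.1118] [0.4734 0.2316 0.097 ] [0.5059 0
[... 422 characters left out ...]
875 1020 ((597.888916015625, 20.80950164794922), (91.20697784423828, 142.36175537109375), 17.12861442565918)
 disc 67 [0.6047 0.0051 0.076 ] [0.6039 0.0048 0.0759] [0.0295 0.0286 0.0068]
 post 280 [0.5816 0.0593 0.1325] 0.15506152611094767 ((583.2006225585938, 65.88323974609375), (36.391868591308594, 36.49006271362305), 14.600768089294434)
 posttop 97 [0.5825 0.0658 0.1499]
 house z 0.13239358457091846 ((465.7243957519531, 328.2078552246094), (129.37611389160156, 202.34619140625), 13.783787727355957)
 house top 924 ((465.1312561035156, 333.4458923339844), (128.03221130371094, 191.88919067382812), 13.78378963470459)
 tube 84 [0.4885 0.2464 0.1131] [0.4681 0.2296 0.097 ] [0.5031 0.2868 0.1324]
```

View pics/c1.png

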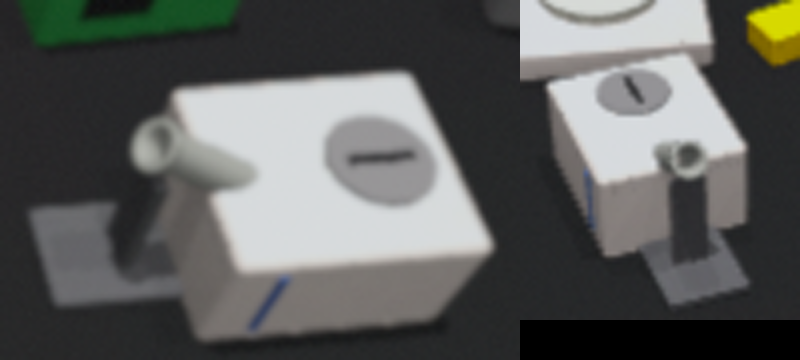

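The crop shows the tube mouth at about (158,147) in the left inset; it faces the rack side. Next I move to a hover over the rod's handle for a wrist view.

```bash
cat >> h.py <<'E'
import json
def rot(yaw,pitch=0):
    """tool x along rod direction (yaw, pitched tip-down), y level"""
    y,p=np.radians([yaw,pitch]); h=np.array([np.cos(y),np.sin(y),0]); Z=np.array([0,0,1.])
    x=np.cos(p)*h-np.sin(p)*Z; z=-(np.sin(p)*h+np.cos(p)*Z)
    return R.from_matrix(np.stack([x,np.cross(z,x),z],1))
def plan(pos,r,n,grip,start=None):
    """straight line in n rows from the measured (or given) pose, printed in units of the moves"""
    o=bot.get_obs(); p0=np.array(o['eef_pos']); r0=R.from_quat(o['tool_rot'])
    if start: p0,r0=start
    rv=(r0.inv()*r).as_rotvec(); st=(np.array(pos)-p0)/n
    print('dist mm',1e3*np.linalg.norm(st)*n,'per row',1e3*np.linalg.norm(st),'turn/row',np.degrees(np.linalg.norm(rv))/n)
    rows=[]
    for k in range(n):
        rk=r0*R.from_rotvec(rv*k/n)
        rows.append([np.round(rk.inv().apply(st)/.2,4).tolist(),np.round(rv/n/np.pi,4).tolist(),grip])
    while len(rows)%8: rows.append([[0,0,0],[0,0,0],grip])
    for i in range(0,len(rows),8): print(json.dumps(rows[i:i+8]))
E
python3 -c "
from h import *
plan([.476,-.309,.2],rot(100.3),15,.6)"
```

```text
dist mm 364.2635455991495 per row 24.284236373276634 turn/row 5.480308021221768
[[[0.1188, -0.0193, 0.0159], [-0.0, -0.0, -0.0304], 0.6], [[0.1201, -0.0078, 0.0159], [-0.0, -0.0, -0.0304], 0.6], [[0.1203, 0.0037, 0.0159], [-0.0, -0.0, -0.0304], 0.6], [[0.1194, 0.0151, 0.0158], [-0.0, -0.0, -0.0304], 0.6], [[0.1174, 0.0265, 0.0158], [-0.0, -0.0, -0.0304], 0.6], [[0.1144, 0.0376, 0.0158], [-0.0, -0.0, -0.0304], 0.6], [[0.1103, 0.0483, 0.0158], [-0.0, -0.0, -0.0304], 0.6], [[0.1051, 0.0586, 0.0158], [-0.0, -0.0, -0.0304], 0.6]]
[[[0.0991, 0.0684, 0.0158], [-0.0, -0.0, -0.0304], 0.6], [[0.0921, 0.0775, 0.0158], [-0.0, -0.0, -0.0304], 0.6], [[0.0843, 0.086, 0.0158], [-0.0, -0.0, -0.0304], 0.6], [[0.0757, 0.0936, 0.0158], [-0.0, -0.0, -0.0304], 0.6], [[0.0664, 0.1004, 0.0158], [-0.0, -0.0, -0.0304], 0.6], [[0.0565, 0.1063, 0.0158], [-0.0, -0.0, -0.0304], 0.6], [[0.0461, 0.1112, 0.0158], [-0.0, -0.0, -0.0304], 0.6], [[0, 0, 0], [0, 0, 0], 0.6]]
```

>>> apply_moves:
  steps:
    - [[0.119,-0.019,0.016],[0,0,-0.0304],0.6]
    - [[0.12,-0.008,0.016],[0,0,-0.0304],0.6]
    - [[0.12,0.004,0.016],[0,0,-0.0304],0.6]
    - [[0.119,0.015,0.016],[0,0,-0.0304],0.6]
    - [[0.117,0.0265,0.016],[0,0,-0.0304],0.6]
    - [[0.114,0.038,0.016],[0,0,-0.0304],0.6]
    - [[0.11,0.048,0.016],[0,0,-0.0304],0.6]
    - [[0.105,0.059,0.016],[0,0,-0.0304],0.6]

```text
clock: 0.77
eef_pos: [0.327, -0.3864, 0.2221]
tool_rot: [0.857, 0.516, -0.0, -0.001]
ft_force: [-0.8, -0.1, -0.7]
grip_width: 0.0516
grasp_force: 0.0
```

>>> apply_moves:
  steps:
    - [[0.099,0.068,0.016],[0,0,-0.0304],0.6]
    - [[0.092,0.0775,0.016],[0,0,-0.0304],0.6]
    - [[0.084,0.086,0.016],[0,0,-0.0304],0.6]
    - [[0.076,0.0935,0.016],[0,0,-0.0304],0.6]
    - [[0.066,0.1,0.016],[0,0,-0.0304],0.6]
    - [[0.0565,0.106,0.016],[0,0,-0.0304],0.6]
    - [[0.046,0.111,0.016],[0,0,-0.0304],0.6]
    - [[0,0,0],[0,0,0],0.6]

```text
clock: 1.43
eef_pos: [0.4787, -0.3079, 0.1987]
tool_rot: [0.639, 0.769, 0.001, -0.001]
ft_force: [0.3, -0.3, -0.0]
grip_width: 0.0517
grasp_force: 0.0
```

```bash
python3 - <<'E'
from h import *
np.set_printoptions(precision=4,suppress=True)
o=bot.get_obs(); print(o['clock'],o['eef_pos'],R.from_quat(o['tool_rot']).as_matrix()[:,0],o['joint_pos'],o['grip_width'])
im,w=cloud('wrist'); np.savez('w1.npz',im=im,w=w); cv2.imwrite('pics/w1.png',im[:,:,::-1])
hsv=cv2.cvtColor(im,cv2.COLOR_RGB2HSV); H,S,V=[hsv[...,i].astype(int) for i in range(3)]
for nm,k in [('blue',(abs(H-112)<14)&(S>130)),('brass',(abs(H-20)<9)&(S>110))]:
    k&=np.isfinite(w[...,0]); p=w[k]
    if nm=='blue': p=p[(p[:,2]>.058)&(p[:,2]<.07)]
    q=p[:,:2]-p[:,:2].mean(0);d=np.linalg.svd(q,full_matrices=0)[2][0]; d*=np.sign(d[1]); t=q@d
    print(nm,len(p),np.median(p,0),d,np.degrees(np.arctan2(d[1],d[0])),p[:,:2].mean(0)+d*t.min(),p[:,:2].mean(0)+d*t.max(),cv2.minAreaRect((p[:,:2]*1000).astype(np.float32)))
E
```

```text
1.4333 [ 0.4787 -0.3079  0.1987] [-0.1836  0.983   0.0019] [-0.5724  0.4026  0.1029  1.2721  0.0017  0.8137] 0.05170018528840233
blue 2279 [ 0.4779 -0.3166  0.0636] [-0.1761  0.9844] 100.14429644996028 [ 0.486  -0.3627] [ 0.4706 -0.2762] ((478.3874816894531, -319.4024353027344), (14.484777450561523, 87.89362335205078), 10.31960678100586)
brass 1290 [ 0.5473 -0.2649  0.0666] [0.9999 0.0139] 0.793892940326254 [ 0.4545 -0.2637] [ 0.7266 -0.2599] ((591.6839599609375, -266.8586120605469), (46.57278823852539, 272.468505859375), 88.0024185180664)
```

View pics/w1.png

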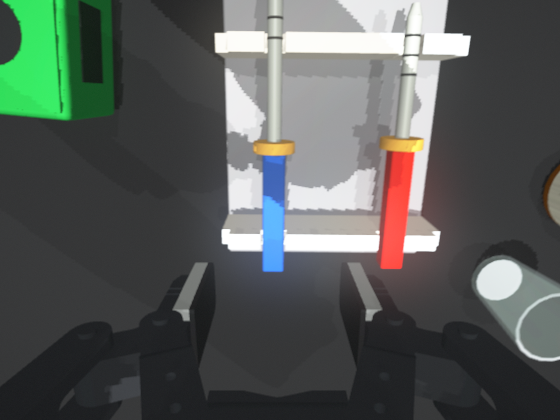

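The wrist view shows the blue handle from (274,150) to (273,270) with its collar at (274,147), clear of the fingers' path. The measured length of 88 mm and top height of 63.6 mm agree with the given sizes.

```bash
python3 -c "
from h import *
plan([.4758,-.305,.054],rot(100.15),8,.6)"
```

```text
dist mm 145.07816010685025 per row 18.13477001335628 turn/row 0.027819344430725427
[[[0.0024, -0.0002, 0.0906], [-0.0001, -0.0001, 0.0001], 0.6], [[0.0024, -0.0002, 0.0906], [-0.0001, -0.0001, 0.0001], 0.6], [[0.0024, -0.0002, 0.0906], [-0.0001, -0.0001, 0.0001], 0.6], [[0.0024, -0.0002, 0.0906], [-0.0001, -0.0001, 0.0001], 0.6], [[0.0024, -0.0002, 0.0906], [-0.0001, -0.0001, 0.0001], 0.6], [[0.0024, -0.0002, 0.0906], [-0.0001, -0.0001, 0.0001], 0.6], [[0.0025, -0.0003, 0.0906], [-0.0001, -0.0001, 0.0001], 0.6], [[0.0025, -0.0003, 0.0906], [-0.0001, -0.0001, 0.0001], 0.6]]
```

>>> apply_moves:
  steps:
    - [[0.0024,-0.0002,0.1],[0,0,0],0.6]
    - [[0.0024,-0.0002,0.12],[0,0,0],0.6]
    - [[0.0024,-0.0002,0.12],[0,0,0],0.6]
    - [[0.0024,-0.0002,0.12],[0,0,0],0.6]
    - [[0.0024,-0.0002,0.1],[0,0,0],0.6]
    - [[0.0024,-0.0003,0.08],[0,0,0],0.6]
    - [[0.0024,-0.0003,0.05],[0,0,0],0.6]
    - [[0.0024,-0.0003,0.03],[0,0,0],0.6]

```text
clock: 2.15
eef_pos: [0.4732, -0.3065, 0.0548]
tool_rot: [0.642, 0.766, -0.0, -0.001]
ft_force: [0.1, -0.4, -0.1]
grip_width: 0.0513
grasp_force: 0.0
```

```bash
python3 -c "
from h import *
o=bot.get_obs();print(o['eef_pos'],o['ft_force'],o['joint_vel'])
camera('wrist')
o=bot.get_obs();print(o['eef_pos'],R.from_quat(o['tool_rot']).as_matrix()[:,0],o['ft_force'])"
```

```text
[ 0.47319122 -0.30648854  0.05480223] [ 0.08922214 -0.38376828 -0.08692848] [ 0.01183478  0.05737164 -0.06097158 -0.15258544  0.00186395  0.00381309]
[ 0.47318422 -0.3062577   0.05442417] [-0.17531202  0.98451056  0.00215559] [ 0.40010607  0.55083349 -0.3304992 ]
```

>>> apply_moves:
  steps:
    - [[0.003,0.006,0],[0,0,0],0.6]
    - [[0.003,0.006,0],[0,0,0],0.6]
    - [[0,0,0],[0,0,0],0.6]
    - [[0,0,0],[0,0,0],0.6]
    - [[0,0,0],[0,0,0],0.6]
    - [[0,0,0],[0,0,0],0.6]
    - [[0,0,0],[0,0,0],0.6]
    - [[0,0,0],[0,0,0],0.6]

```text
clock: 2.87
eef_pos: [0.477, -0.305, 0.0565]
tool_rot: [0.642, 0.767, 0.0, 0.0]
ft_force: [-0.4, 0.7, 1.1]
grip_width: 0.0514
grasp_force: 0.0
```

```bash
python3 - <<'E'
from h import *
np.set_printoptions(precision=4,suppress=True)
o=bot.get_obs(); print(o['eef_pos'])
for i in range(2):
    im,w=cloud('wrist'); o=bot.get_obs(); print(o['eef_pos'])
hsv=cv2.cvtColor(im,cv2.COLOR_RGB2HSV); H,S,V=[hsv[...,i].astype(int) for i in range(3)]
k=(abs(H-112)<14)&(S>130)&np.isfinite(w[...,0]); p=w[k]; p=p[abs(p[:,2]-.063)<.005]
print(len(p),cv2.minAreaRect((p[:,:2]*1000).astype(np.float32)))
T=R.from_quat(o['tool_rot']); q=T.inv().apply(p-o['eef_pos']); print(np.median(q,0),q.min(0),q.max(0))
E
```

```text
[ 0.477  -0.305   0.0565]
[ 0.4769 -0.305   0.0564]
[ 0.4769 -0.305   0.0563]
6796 ((476.9020080566406, -310.202880859375), (15.641911506652832, 68.29747009277344), 9.90589714050293)
[-0.0012 -0.001  -0.0073] [-0.0393 -0.0089 -0.0093] [ 0.029   0.0069 -0.0047]
```

>>> apply_moves:
  steps:
    - [[0,-0.004,0.01],[0,0,0],0.6]
    - [[0,0,0],[0,0,0],0.3]
    - [[0,0,0],[0,0,0],0.2]
    - [[0,0,0],[0,0,0],0.1]
    - [[0,0,0],[0,0,0],0]
    - [[0,0,0],[0,0,0],0]
    - [[0,0,0],[0,0,0],0]
    - [[0,0,0],[0,0,0],0]

```text
clock: 3.63
eef_pos: [0.4762, -0.3052, 0.0544]
tool_rot: [0.642, 0.767, -0.0, 0.0]
ft_force: [0.5, -0.3, 0.8]
grip_width: 0.0149
grasp_force: 58.6
```

>>> apply_moves:
  steps:
    - [[0,0,-0.02],[0,0,0],0]
    - [[0,0,-0.04],[0,0,0],0]
    - [[0,0,-0.06],[0,0,0],0]
    - [[0,0,-0.1],[0,0,0],0]
    - [[0,0,-0.13],[0,0,0],0]
    - [[0,0,-0.15],[0,0,0],0]
    - [[0,0,-0.15],[0,0,0],0]
    - [[0,0,-0.1],[0,0,0],0]

```text
clock: 4.3
eef_pos: [0.4769, -0.3056, 0.2082]
tool_rot: [0.642, 0.767, 0.0, 0.002]
ft_force: [0.0, -0.7, -1.1]
grip_width: 0.015
grasp_force: 58.5
```

```bash
cat >> h.py <<'E'
def rodpose(show=None):
    """rod axis in tool frame from the wrist camera: handle centre/dir (blue) and shaft points"""
    im,w=cloud('wrist'); o=bot.get_obs(); T=R.from_quat(o['tool_rot'])
    q=T.inv().apply(w.reshape(-1,3)-o['eef_pos']).reshape(w.shape)
    if show: cv2.imwrite(show,im[:,:,::-1])
    hsv=cv2.cvtColor(im,cv2.COLOR_RGB2HSV); H,S,V=[hsv[...,i].astype(int) for i in range(3)]
    near=np.isfinite(q[...,0])&(abs(q[...,1])<.03)&(abs(q[...,2])<.03)
    b=q[near&(abs(H-112)<14)&(S>130)]; g=q[near&(abs(H-20)<9)&(S>110)]; s=q[near&(q[...,0]>.045)&(q[...,0]<.17)]
    print('blue y',np.percentile(b[:,1],[1,99]),'x',np.percentile(b[:,0],[1,99]),'top z',np.median(b[:,2]))
    if len(g): print('brass',np.percentile(g,[1,99],axis=0).tolist())
    for a in np.arange(.045,.165,.02):
        k=s[abs(s[:,0]-a-.01)<.01]
        if len(k): print('shaft x %.3f'%(a+.01),len(k),'y mid',np.percentile(k[:,1],[2,98]).mean(),'z near',np.percentile(k[:,2],5))
    if len(s): print('tip x',np.percentile(s[:,0],99.5))
    return o,im,w
E
python3 -c "
from h import *
np.set_printoptions(precision=4,suppress=True)
o,im,w=rodpose('pics/w2.png');print(o['eef_pos'],o['ft_force'],o['grip_width'],o['grasp_force'])"
```

```text
blue y [-0.0089  0.0064] x [-0.0338  0.029 ] top z -0.0054637340362487545
brass [[0.03252625737684981, -0.015135496103970334, -0.013248723838592548], [0.040494818863007084, 0.012343023851705414, 0.010293996708280705]]
shaft x 0.055 1841 y mid -0.0012214836415211097 z near -0.0032821293623752383
shaft x 0.075 2146 y mid -0.0011153394357467231 z near -0.003388377137711252
shaft x 0.095 1991 y mid -0.0010805539509381238 z near -0.0035595227452434584
tip x 0.10101512367470275
[ 0.4785 -0.3066  0.2121] [ 1.2784 -1.3113  1.9496] 0.014880045023420916 58.57169151306152
```

View pics/w2.png

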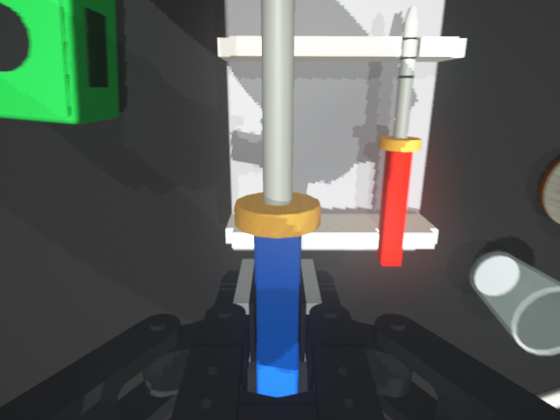

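The rod is held straight in the jaws (collar at (278,213), shaft vertical in the image), and the red rod is still in the rack. Next I move to a view of the tube from above.

```bash
python3 -c "
from h import *
plan([.45,.18,.30],rot(103.75),20,0)"
```

```text
dist mm 495.33603715797756 per row 24.766801857898876 turn/row 0.18128917701293773
[[[0.1208, 0.0146, -0.0228], [0.0001, 0.0001, -0.001], 0], [[0.1208, 0.015, -0.0227], [0.0001, 0.0001, -0.001], 0], [[0.1208, 0.0154, -0.0227], [0.0001, 0.0001, -0.001], 0], [[0.1207, 0.0158, -0.0226], [0.0001, 0.0001, -0.001], 0], [[0.1207, 0.0161, -0.0226], [0.0001, 0.0001, -0.001], 0], [[0.1206, 0.0165, -0.0226], [0.0001, 0.0001, -0.001], 0], [[0.1206, 0.0169, -0.0225], [0.0001, 0.0001, -0.001], 0], [[0.1206, 0.0172, -0.0225], [0.0001, 0.0001, -0.001], 0]]
[[[0.1205, 0.0176, -0.0224], [0.0001, 0.0001, -0.001], 0], [[0.1205, 0.018, -0.0224], [0.0001, 0.0001, -0.001], 0], [[0.1204, 0.0183, -0.0224], [0.0001, 0.0001, -0.001], 0], [[0.1204, 0.0187, -0.0223], [0.0001, 0.0001, -0.001], 0], [[0.1203, 0.0191, -0.0223], [0.0001, 0.0001, -0.001], 0], [[0.1203, 0.0194, -0.0222], [0.0001, 0.0001, -0.001], 0], [[0.1202, 0.0198, -0.0222], [0.0001, 0.0001, -0.001], 0], [[0.1202, 0.0202, -0.0222], [0.0001, 0.0001, -0.001], 0]]
[[[0.1201, 0.0205, -0.0221], [0.0001, 0.0001, -0.001], 0], [[0.12, 0.0209, -0.0221], [0.0001, 0.0001, -0.001], 0], [[0.12, 0.0213, -0.0221], [0.0001, 0.0001, -0.001], 0], [[0.1199, 0.0216, -0.022], [0.0001, 0.0001, -0.001], 0], [[0, 0, 0], [0, 0, 0], 0], [[0, 0, 0], [0, 0, 0], 0], [[0, 0, 0], [0, 0, 0], 0], [[0, 0, 0], [0, 0, 0], 0]]
```

>>> apply_moves:
  steps:
    - [[0.05,0.008,-0.023],[0,0,-0.001],0]
    - [[0.09,0.015,-0.023],[0,0,-0.001],0]
    - [[0.121,0.0155,-0.023],[0,0,-0.001],0]
    - [[0.121,0.016,-0.023],[0,0,-0.001],0]
    - [[0.121,0.016,-0.023],[0,0,-0.001],0]
    - [[0.121,0.0165,-0.023],[0,0,-0.001],0]
    - [[0.121,0.017,-0.023],[0,0,-0.001],0]
    - [[0.121,0.017,-0.023],[0,0,-0.001],0]

```text
clock: 5.02
eef_pos: [0.4658, -0.1284, 0.2401]
tool_rot: [0.632, 0.775, -0.0, -0.001]
ft_force: [0.2, 0.9, -0.2]
grip_width: 0.015
grasp_force: 58.6
```

>>> apply_moves:
  steps:
    - [[0.121,0.0175,-0.0224],[0,0,-0.001],0]
    - [[0.121,0.018,-0.0224],[0,0,-0.001],0]
    - [[0.121,0.018,-0.0224],[0,0,-0.001],0]
    - [[0.121,0.0185,-0.0224],[0,0,-0.001],0]
    - [[0.121,0.019,-0.0224],[0,0,-0.001],0]
    - [[0.121,0.0195,-0.0224],[0,0,-0.001],0]
    - [[0.121,0.02,-0.0224],[0,0,-0.001],0]
    - [[0.121,0.02,-0.0224],[0,0,-0.001],0]

```text
clock: 5.68
eef_pos: [0.4539, 0.0666, 0.276]
tool_rot: [0.622, 0.783, -0.001, -0.001]
ft_force: [-0.1, 0.7, -0.7]
grip_width: 0.015
grasp_force: 58.6
```

>>> apply_moves:
  steps:
    - [[0.12,0.0205,-0.022],[0,0,-0.001],0]
    - [[0.12,0.021,-0.022],[0,0,-0.001],0]
    - [[0.12,0.021,-0.022],[0,0,-0.001],0]
    - [[0.11,0.0215,-0.022],[0,0,-0.001],0]
    - [[0.08,0.015,0],[0,0,0],0]
    - [[0.04,0.008,0],[0,0,0],0]
    - [[0,0,0],[0,0,0],0]
    - [[0,0,0],[0,0,0],0]

```text
clock: 6.35
eef_pos: [0.4482, 0.1847, 0.2936]
tool_rot: [0.617, 0.787, -0.001, -0.0]
ft_force: [-0.2, 0.1, -0.8]
grip_width: 0.0151
grasp_force: 58.6
```

```bash
python3 - <<'E'
from h import *
np.set_printoptions(precision=4,suppress=True)
camera('wrist');camera('wrist');camera('wrist')
o,im,w=rodpose('pics/w3.png'); print(o['clock'],o['eef_pos'],R.from_quat(o['tool_rot']).as_matrix().tolist(),o['ft_force'],o['joint_pos'],o['joint_vel'])
np.savez('w3.npz',im=im,w=w)
E
```

```text
blue y [-0.0076  0.0077] x [-0.0349  0.0279] top z -0.009120990138108041
brass [[0.031239391832006694, -0.013861131350848146, -0.016715202467397276], [0.03924142288543215, 0.013981876917483552, 0.00784143116179707]]
shaft x 0.055 1871 y mid 7.806418454457198e-05 z near -0.006743878960489657
shaft x 0.075 2166 y mid 9.994262362681642e-05 z near -0.006732788922519188
shaft x 0.095 1850 y mid 0.00019082508589176976 z near -0.0066643996641573885
tip x 0.09974428668270512
6.55 [0.449  0.1838 0.2944] [[-0.23656083725782043, 0.9716165809843328, -0.00043569736638097685], [0.971616632204012, 0.23656066347116042, -0.0004153584221208507], [-0.000300500271920387, -0.0005215883438822377, -0.9999998188225769]] [ 0.0147 -0.2989 -1.1839] [ 0.3887  0.1963  0.0677  1.4428 -0.0002  1.7207] [-0.0017  0.0002  0.0066  0.      0.0009 -0.0008]
```

View pics/w3.png

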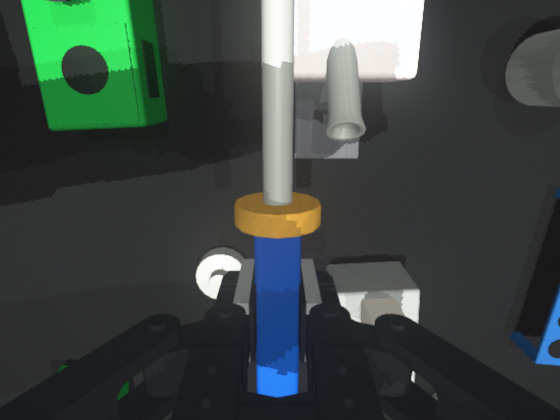

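The tube is clearly visible to the right of the shaft, with its mouth at about (347,130) and its axis running up to (343,45). Fitting the tube cylinder in world coordinates next.

```bash
cat > tube.py <<'E'
from h import *
from scipy.optimize import least_squares
np.set_printoptions(precision=4,suppress=True)
z=np.load('w3.npz'); w=z['w']; im=z['im']
b=np.zeros(w.shape[:2],bool); b[0:160,296:430]=1
top=w[b&(abs(w[...,2]-.085)<.006)]
r=cv2.minAreaRect((top[:,:2]*1000).astype(np.float32)); print('house top',len(top),np.median(top[:,2]),r)
p=w[b&(w[...,2]>.096)&(w[...,2]<.14)]; print(len(p),p.min(0),p.max(0))
def ax(yaw): 
    y=np.radians(yaw);e=np.radians(35); h=np.array([np.cos(y),np.sin(y),0])
    return np.array([-np.cos(e)*h[0],-np.cos(e)*h[1],np.sin(e)]),h
def res(q):
    a,h=ax(q[2]); o=np.array([q[0],q[1],.12]); d=p-o
    return np.linalg.norm(d-np.outer(d@a,a),axis=1)-q[3]
s=least_squares(res,[.487,.24,103.7,.015],loss='soft_l1',f_scale=.001); print('cyl',s.x,np.abs(s.fun).mean())
a,h=ax(s.x[2]); o=np.array([s.x[0],s.x[1],.12]); t=(p-o)@a
print('axial extent',np.percentile(t,[0,1,50,99,99.7,100]))
for lo,hi in [(-.06,-.04),(-.04,-.02),(-.02,0),(0,.02)]:
    d=p[(t>lo)&(t<hi)]-o; 
    if len(d): print(lo,len(d),np.percentile(np.linalg.norm(d-np.outer(d@a,a),axis=1),[5,50,95]), 'lat',np.percentile(d@np.cross(h,[0,0,1]),[1,99]))
E
python3 tube.py
```

```text
house top 9011 0.08555028580261764 ((490.7496643066406, 294.31591796875), (103.8765640258789, 94.87249755859375), 13.812369346618652)
2601 [0.4681 0.2318 0.096 ] [0.5046 0.2969 0.1342]
cyl [  0.4887   0.2436 102.7284   0.0119] 0.0008598640723381848
axial extent [-0.0587 -0.0559 -0.0172  0.0034  0.0036  0.0038]
-0.06 478 [0.0107 0.0117 0.0125] lat [-0.0124  0.0113]
-0.04 703 [0.0107 0.0117 0.0126] lat [-0.0126  0.0124]
-0.02 929 [0.01   0.0118 0.0137] lat [-0.0131  0.0124]
0 491 [0.0108 0.0132 0.0151] lat [-0.0144  0.0148]
```

```bash
cat >> h.py <<'E'
M=np.array([.4895,.2409,.120]); TY=103.78; TR=rot(TY,35); A=-TR.as_matrix()[:,0]; TX=.148; TZ=-.0007
def tcp_for(tip_out): return M+A*(tip_out+TX)-TZ*TR.as_matrix()[:,2]
def err():
    o=bot.get_obs(); T=R.from_quat(o['tool_rot']); t=o['eef_pos']+T.apply([TX,0,TZ]); d=TR.inv().apply(t-M)
    print('clock',o['clock'],'tip in tube axes: in %.4f y %.4f z %.4f'%tuple(d),'ang err deg',np.degrees((TR.inv()*T).as_rotvec()),'F tool',T.inv().apply(o['ft_force']),'jv',abs(o['joint_vel']).max(),'w',o['grip_width'])
E
python3 -c "
from h import *
print(tcp_for(.03)); plan(tcp_for(.03),TR,13,0)"
```

```text
[0.52432655 0.09889774 0.2215232 ]
dist mm 134.89408687317308 per row 10.376468221013313 turn/row 2.690996051051264
[[[-0.0386, 0.0204, 0.028], [-0.0, -0.0149, -0.0], 0], [[-0.0372, 0.0204, 0.0298], [-0.0, -0.0149, -0.0], 0], [[-0.0358, 0.0204, 0.0315], [-0.0, -0.0149, -0.0], 0], [[-0.0343, 0.0204, 0.0332], [-0.0, -0.0149, -0.0], 0], [[-0.0327, 0.0204, 0.0347], [-0.0, -0.0149, -0.0], 0], [[-0.031, 0.0204, 0.0362], [-0.0, -0.0149, -0.0], 0], [[-0.0293, 0.0204, 0.0377], [-0.0, -0.0149, -0.0], 0], [[-0.0275, 0.0204, 0.039], [-0.0, -0.0149, -0.0], 0]]
[[[-0.0256, 0.0204, 0.0402], [-0.0, -0.0149, -0.0], 0], [[-0.0237, 0.0204, 0.0414], [-0.0, -0.0149, -0.0], 0], [[-0.0217, 0.0204, 0.0425], [-0.0, -0.0149, -0.0], 0], [[-0.0197, 0.0204, 0.0434], [-0.0, -0.0149, -0.0], 0], [[-0.0177, 0.0204, 0.0443], [-0.0, -0.0149, -0.0], 0], [[0, 0, 0], [0, 0, 0], 0], [[0, 0, 0], [0, 0, 0], 0], [[0, 0, 0], [0, 0, 0], 0]]
```

>>> apply_moves:
  steps:
    - [[-0.0386,0.0204,0.028],[0,-0.015,0],0]
    - [[-0.037,0.0204,0.03],[0,-0.015,0],0]
    - [[-0.036,0.0204,0.0315],[0,-0.015,0],0]
    - [[-0.034,0.0204,0.033],[0,-0.015,0],0]
    - [[-0.033,0.0204,0.035],[0,-0.015,0],0]
    - [[-0.031,0.0204,0.036],[0,-0.015,0],0]
    - [[-0.029,0.0204,0.038],[0,-0.015,0],0]
    - [[-0.0275,0.0204,0.039],[0,-0.015,0],0]

```text
clock: 7.22
eef_pos: [0.4959, 0.1315, 0.2496]
tool_rot: [0.607, 0.772, -0.116, 0.148]
ft_force: [-0.3, -0.0, -1.1]
grip_width: 0.0149
grasp_force: 58.5
```

>>> apply_moves:
  steps:
    - [[-0.0255,0.0204,0.04],[0,-0.015,0],0]
    - [[-0.0235,0.0204,0.0415],[0,-0.015,0],0]
    - [[-0.022,0.0204,0.0425],[0,-0.015,0],0]
    - [[-0.02,0.0204,0.0435],[0,-0.0145,0],0]
    - [[-0.018,0.0204,0.0445],[0,-0.014,0],0]
    - [[0,0,0],[0,0,0],0]
    - [[0,0,0],[0,0,0],0]
    - [[0,0,0],[0,0,0],0]

```text
clock: 7.88
eef_pos: [0.5246, 0.0996, 0.2221]
tool_rot: [0.589, 0.751, -0.184, 0.235]
ft_force: [-0.3, -0.5, -0.9]
grip_width: 0.0149
grasp_force: 58.6
```

```bash
python3 - <<'E'
from h import *
np.set_printoptions(precision=4,suppress=True)
err()
out=[]
for n in ['scene','side']:
    c=get_calibration(n); im,w=cloud(n); f=210/np.tan(np.radians(c['fov_y'])/2)
    pr=lambda P: cv2.projectPoints(np.array(P,float),np.array(c['rvec'],float),np.array(c['tvec'],float),np.array([[f,0,c['cx']],[0,f,c['cy']],[0,0,1]]),None)[0].reshape(-1,2)
    o=bot.get_obs(); T=R.from_quat(o['tool_rot']); tip=o['eef_pos']+T.apply([TX,0,TZ])
    q=pr([M,tip]); print(n,q.tolist())
    u,v=q[0].astype(int); s=im[v-25:v+25,u-25:u+25]; out.append(cv2.resize(s,(400,400),interpolation=cv2.INTER_CUBIC))
    g=out[-1]
    for a,col in zip(q,[(255,0,0),(0,255,0)]): cv2.circle(g,tuple(((a-[u-25,v-25]+.5)*8).astype(int).tolist()),3,col,-1)
cv2.imwrite('pics/c2.png',np.hstack(out)[:,:,::-1])
err()
E
```

```text
clock 7.8833 tip in tube axes: in -0.0298 y 0.0006 z -0.0015 ang err deg [0.0144 0.2383 0.0631] F tool [ 0.1464 -0.3928  0.9905] jv 0.012677958418487697 w 0.014930786728897222
scene [[398.3953155169397, 195.43046243933694], [390.40018724144375, 191.47662705820477]]
side [[256.81752018307895, 144.42491267638667], [259.47732600643826, 143.91517988016184]]
clock 7.9833 tip in tube axes: in -0.0300 y 0.0008 z -0.0019 ang err deg [-0.0506  0.2325  0.0858] F tool [0.965  0.2507 1.1824] jv 0.0032759552687563758 w 0.014910808314915414
```

View pics/c2.png

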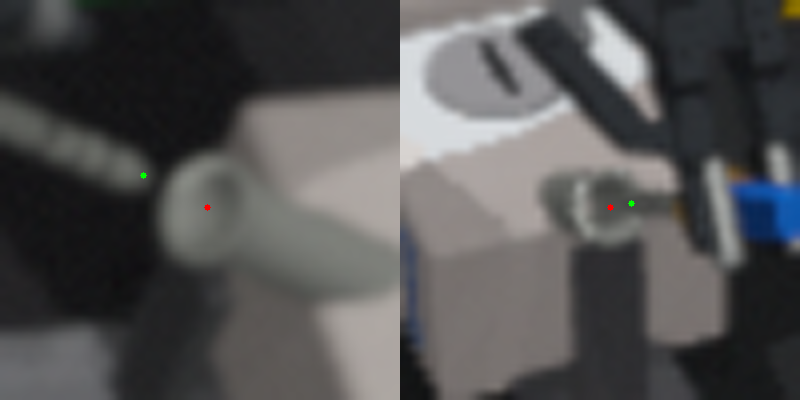

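Scene inset: rod tip at (140,175), pointing at the mouth (about (205,208)). The projected points match the picture. I correct the small residual and approach.

>>> apply_moves:
  steps:
    - [[0,-0.0035,0.0065],[0,-0.0013,0],0]
    - [[0,0,0],[0,0,0],0]
    - [[0.02,0,0],[0,0,0],0]
    - [[0.03,0,0],[0,0,0],0]
    - [[0.03,0,0],[0,0,0],0]
    - [[0.025,0,0],[0,0,0],0]
    - [[0.02,0,0],[0,0,0],0]
    - [[0,0,0],[0,0,0],0]

```text
clock: 8.65
eef_pos: [0.5187, 0.1197, 0.2053]
tool_rot: [0.588, 0.751, -0.186, 0.237]
ft_force: [0.2, 0.2, -0.6]
grip_width: 0.0151
grasp_force: 58.6
```

```bash
python3 -c "
from h import *
np.set_printoptions(precision=4,suppress=True)
camera('side');err()"
```

```text
clock 8.7 tip in tube axes: in -0.0036 y -0.0006 z 0.0010 ang err deg [ 0.0216 -0.0867 -0.0779] F tool [-0.1059 -0.5704  1.2898] jv 0.00978577480188919 w 0.014842711855729614
```

>>> apply_moves:
  steps:
    - [[0.01,0.002,-0.003],[0,0,0],0]
    - [[0.02,0,0],[0,0,0],0]
    - [[0.02,0,0],[0,0,0],0]
    - [[0.02,0,0],[0,0,0],0]
    - [[0.02,0,0],[0,0,0],0]
    - [[0.02,0,0],[0,0,0],0]
    - [[0.02,0,0],[0,0,0],0]
    - [[0,0,0],[0,0,0],0]

```text
clock: 9.37
eef_pos: [0.514, 0.1406, 0.1912]
tool_rot: [0.588, 0.751, -0.186, 0.237]
ft_force: [0.9, 0.5, -1.0]
grip_width: 0.0151
grasp_force: 58.6
```

```bash
python3 -c "
from h import *
np.set_printoptions(precision=4,suppress=True)
err();camera('side');err();print(bot.get_obs()['ft_torque'])"
```

```text
clock 9.3667 tip in tube axes: in 0.0226 y -0.0002 z 0.0004 ang err deg [ 0.0253 -0.0616 -0.0633] F tool [0.8277 0.9595 0.6724] jv 0.011114365044904347 w 0.01507952918533475
clock 9.4167 tip in tube axes: in 0.0221 y -0.0001 z 0.0004 ang err deg [ 0.0167 -0.0804 -0.0481] F tool [-0.0363 -0.0137  1.4207] jv 0.0083045684875385 w 0.014974462751084808
[0.6157 0.1738 0.0404]
```

>>> apply_moves:
  steps:
    - [[0.03,0,0],[0,0,0],0]
    - [[0.04,0,0],[0,0,0],0]
    - [[0.04,0,0],[0,0,0],0]
    - [[0.04,0,0],[0,0,0],0]
    - [[0.04,0,0],[0,0,0],0]
    - [[0.04,0,0],[0,0,0],0]
    - [[0.04,0,0],[0,0,0],0]
    - [[0.03,0,0],[0,0,0],0]

```text
clock: 10.08
eef_pos: [0.5023, 0.1885, 0.1566]
tool_rot: [0.588, 0.75, -0.186, 0.237]
ft_force: [-0.4, 0.3, -1.0]
grip_width: 0.0151
grasp_force: 58.6
```

```bash
python3 -c "
from h import *
np.set_printoptions(precision=4,suppress=True)
camera('side');camera('side');err();print(bot.get_obs()['ft_torque'])"
```

```text
clock 10.1833 tip in tube axes: in 0.0829 y -0.0004 z 0.0006 ang err deg [ 0.0261 -0.0849 -0.1   ] F tool [0.2121 0.8374 1.3554] jv 0.01686109074699366 w 0.01471881013205739
[ 0.618   0.1512 -0.0491]
```

>>> apply_moves:
  steps:
    - [[0.02,0.001,0],[0,0,0],0]
    - [[0.02,0.001,0],[0,0,0],0]
    - [[0.02,0,0],[0,0,0],0]
    - [[0.02,0,0],[0,0,0],0]
    - [[0.015,0,0],[0,0,0],0]
    - [[0.01,0,0],[0,0,0],0]
    - [[0,0,0],[0,0,0],0]
    - [[0,0,0],[0,0,0],0]

```text
clock: 10.85
eef_pos: [0.4989, 0.2045, 0.1453]
tool_rot: [0.588, 0.75, -0.186, 0.237]
ft_force: [0.2, 0.1, -1.6]
grip_width: 0.0147
grasp_force: 58.6
```

>>> apply_moves:
  steps:
    - [[0.005,0,0],[0,0,0],0]
    - [[0.004,0,0],[0,0,0],0]
    - [[0.004,0,0],[0,0,0],0]
    - [[0.003,0,0],[0,0,0],0]
    - [[0.002,0,0],[0,0,0],0]
    - [[0,0,0],[0,0,0],0]
    - [[0,0,0],[0,0,0],0]
    - [[0,0,0],[0,0,0],0]

```text
clock: 11.52
eef_pos: [0.4983, 0.2073, 0.1433]
tool_rot: [0.589, 0.75, -0.186, 0.237]
ft_force: [0.4, 0.6, -1.7]
grip_width: 0.0151
grasp_force: 58.6
```

```bash
python3 -c "
from h import *
np.set_printoptions(precision=4,suppress=True)
err();print(bot.get_obs()['ft_torque'])"
```

```text
clock 11.5167 tip in tube axes: in 0.1062 y 0.0005 z 0.0003 ang err deg [ 0.0031 -0.0637  0.0058] F tool [1.3975 0.5047 1.1408] jv 0.0014901577255717272 w 0.015073605145738205
[0.6507 0.158  0.001 ]
```

>>> apply_moves:
  steps:
    - [[0.003,0,0],[0,0,0],0]
    - [[0.003,0,0],[0,0,0],0]
    - [[0.003,0,0],[0,0,0],0]
    - [[0.002,0,0],[0,0,0],0]
    - [[0.002,0,0],[0,0,0],0]
    - [[0.002,0,0],[0,0,0],0]
    - [[0,0,0],[0,0,0],0]
    - [[0,0,0],[0,0,0],0]

```text
clock: 12.18
eef_pos: [0.4978, 0.2091, 0.1419]
tool_rot: [0.589, 0.75, -0.186, 0.237]
ft_force: [-0.3, -3.0, 1.7]
grip_width: 0.015
grasp_force: 58.6
```

```bash
python3 -c "
from h import *
np.set_printoptions(precision=4,suppress=True)
err();print(bot.get_obs()['ft_torque'])"
```

```text
clock 12.1833 tip in tube axes: in 0.1086 y 0.0005 z 0.0005 ang err deg [ 0.0041 -0.1305  0.0158] F tool [-3.2718 -0.948   0.2312] jv 0.001917033761784798 w 0.014967373146043746
[-0.1644  0.0695 -0.038 ]
```

Contact felt at the expected depth. I press lightly and rest.

>>> apply_moves:
  steps:
    - [[0.001,0,0],[0,0,0],0]
    - [[0.001,0,0],[0,0,0],0]
    - [[0.001,0,0],[0,0,0],0]
    - [[0.001,0,0],[0,0,0],0]
    - [[0,0,0],[0,0,0],0]
    - [[0,0,0],[0,0,0],0]
    - [[0,0,0],[0,0,0],0]
    - [[0,0,0],[0,0,0],0]

```text
clock: 12.85
eef_pos: [0.4978, 0.2092, 0.1419]
tool_rot: [0.588, 0.75, -0.187, 0.238]
ft_force: [-0.0, -6.6, 3.9]
grip_width: 0.0155
grasp_force: 58.6
```

```bash
python3 - <<'E'
from h import *
np.set_printoptions(precision=4,suppress=True)
err();rodpose()
im,w=cloud('scene');a=im[160:230,350:440]
im,w=cloud('side');b=im[110:180,220:310]
cv2.imwrite('pics/c3.png',cv2.resize(np.hstack([a,b]),(780,303),interpolation=cv2.INTER_CUBIC)[:,:,::-1])
E
```

```text
clock 12.85 tip in tube axes: in 0.1086 y 0.0005 z 0.0007 ang err deg [ 0.0012 -0.207   0.0205] F tool [-7.5075 -1.5866  0.5421] jv 0.0011451718519878249 w 0.015503134270493197
blue y [-0.0075  0.0078] x [-0.0354  0.0275] top z -0.00905869910758361
brass [[0.03077870692961614, -0.013766449723938137, -0.01682010300733572], [0.03833406149139532, 0.014115394497137236, -0.005240023137005673]]
shaft x 0.055 5337 y mid -0.00016284035731788972 z near -0.014692495942768617
shaft x 0.075 5981 y mid -0.00016545313663847254 z near -0.014550517679276384
shaft x 0.095 7501 y mid 9.018127991918673e-07 z near -0.014366632381956576
tip x 0.10000070316716254
```

View pics/c3.png

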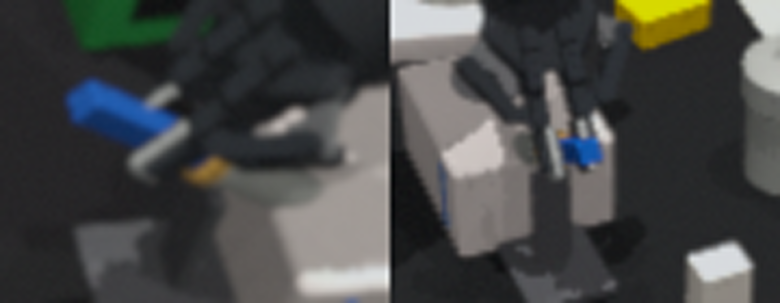

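Scene inset: the brass collar at (205,170) lies directly against the tube's mouth, with about 8 N of steady push. Rest a little more, then draw out.

>>> apply_moves:
  steps:
    - [[0,0,0],[0,0,0],0]
    - [[0,0,0],[0,0,0],0]
    - [[0,0,0],[0,0,0],0]
    - [[0,0,0],[0,0,0],0]
    - [[0,0,0],[0,0,0],0]
    - [[0,0,0],[0,0,0],0]
    - [[0,0,0],[0,0,0],0]
    - [[0,0,0],[0,0,0],0]

```text
clock: 13.67
eef_pos: [0.4978, 0.2092, 0.1419]
tool_rot: [0.588, 0.75, -0.187, 0.238]
ft_force: [0.6, -6.8, 4.6]
grip_width: 0.0151
grasp_force: 58.6
```

>>> apply_moves:
  steps:
    - [[-0.01,0,0],[0,0,0],0]
    - [[-0.02,0,0],[0,0,0],0]
    - [[-0.04,0,0],[0,0,0],0]
    - [[-0.05,0,0],[0,0,0],0]
    - [[-0.05,0,0],[0,0,0],0]
    - [[-0.05,0,0],[0,0,0],0]
    - [[-0.05,0,0],[0,0,0],0]
    - [[-0.04,0,0],[0,0,0],0]

```text
clock: 14.33
eef_pos: [0.51, 0.1599, 0.1777]
tool_rot: [0.589, 0.75, -0.186, 0.237]
ft_force: [-0.7, -0.0, -0.8]
grip_width: 0.0149
grasp_force: 58.6
```

```bash
python3 -c "
from h import *
np.set_printoptions(precision=4,suppress=True)
err()"
```

```text
clock 14.3333 tip in tube axes: in 0.0465 y 0.0008 z 0.0000 ang err deg [-0.0148 -0.0503  0.0705] F tool [ 0.572  -0.7105  0.5465] jv 0.14264661435008727 w 0.014903622856212542
```

>>> apply_moves:
  steps:
    - [[-0.05,0,0],[0,0,0],0]
    - [[-0.06,0,0],[0,0,0],0]
    - [[-0.07,0,0],[0,0,0],0]
    - [[-0.07,0,0],[0,0,0],0]
    - [[-0.07,0,0],[0,0,0],0]
    - [[-0.07,0,0],[0,0,0],0]
    - [[-0.05,0,0],[0,0,0],0]
    - [[-0.03,0,0],[0,0,0],0]

```text
clock: 15.0
eef_pos: [0.5284, 0.085, 0.232]
tool_rot: [0.589, 0.75, -0.185, 0.237]
ft_force: [0.5, 0.3, -1.8]
grip_width: 0.0147
grasp_force: 58.6
```

```bash
python3 - <<'E'
from h import *
np.set_printoptions(precision=4,suppress=True)
err();print(bot.get_obs()['eef_pos'])
S=np.array([.6037,.0046]); # disc
print('level lift first')
plan([.50,-.05,.30],rot(106.9),14,0)
E
```

```text
clock 15.0 tip in tube axes: in -0.0479 y 0.0009 z -0.0001 ang err deg [-0.0269 -0.0558  0.1184] F tool [1.159  0.5873 1.4199] jv 0.11324639167279829 w 0.014666421993281121
[0.5284 0.085  0.232 ]
level lift first
dist mm 153.7858851104712 per row 10.984706079319373 turn/row 2.514261776450927
[[[-0.0503, -0.0212, 0.0056], [-0.0004, 0.0139, -0.0012], 0], [[-0.0505, -0.0214, 0.0034], [-0.0004, 0.0139, -0.0012], 0], [[-0.0505, -0.0216, 0.0012], [-0.0004, 0.0139, -0.0012], 0], [[-0.0504, -0.0218, -0.0011], [-0.0004, 0.0139, -0.0012], 0], [[-0.0502, -0.022, -0.0033], [-0.0004, 0.0139, -0.0012], 0], [[-0.0499, -0.0222, -0.0055], [-0.0004, 0.0139, -0.0012], 0], [[-0.0496, -0.0224, -0.0077], [-0.0004, 0.0139, -0.0012], 0], [[-0.0491, -0.0226, -0.0099], [-0.0004, 0.0139, -0.0012], 0]]
[[[-0.0485, -0.0228, -0.012], [-0.0004, 0.0139, -0.0012], 0], [[-0.0479, -0.0229, -0.0142], [-0.0004, 0.0139, -0.0012], 0], [[-0.0471, -0.0231, -0.0163], [-0.0004, 0.0139, -0.0012], 0], [[-0.0462, -0.0233, -0.0183], [-0.0004, 0.0139, -0.0012], 0], [[-0.0453, -0.0234, -0.0204], [-0.0004, 0.0139, -0.0012], 0], [[-0.0443, -0.0236, -0.0224], [-0.0004, 0.0139, -0.0012], 0], [[0, 0, 0], [0, 0, 0], 0], [[0, 0, 0], [0, 0, 0], 0]]
```

```bash
python3 - <<'E'
from h import *
plan([.561,-.06,.30],rot(106.9),14,0)
E
```

```text
dist mm 163.42247444299338 per row 11.673033888785241 turn/row 2.514261776450927
[[[-0.0574, -0.0009, 0.0106], [-0.0004, 0.0139, -0.0012], 0], [[-0.0578, -0.0011, 0.0081], [-0.0004, 0.0139, -0.0012], 0], [[-0.0581, -0.0014, 0.0055], [-0.0004, 0.0139, -0.0012], 0], [[-0.0583, -0.0016, 0.003], [-0.0004, 0.0139, -0.0012], 0], [[-0.0583, -0.0018, 0.0004], [-0.0004, 0.0139, -0.0012], 0], [[-0.0583, -0.0021, -0.0021], [-0.0004, 0.0139, -0.0012], 0], [[-0.0581, -0.0023, -0.0047], [-0.0004, 0.0139, -0.0012], 0], [[-0.0579, -0.0025, -0.0072], [-0.0004, 0.0139, -0.0012], 0]]
[[[-0.0575, -0.0027, -0.0097], [-0.0004, 0.0139, -0.0012], 0], [[-0.057, -0.0029, -0.0122], [-0.0004, 0.0139, -0.0012], 0], [[-0.0564, -0.0031, -0.0147], [-0.0004, 0.0139, -0.0012], 0], [[-0.0557, -0.0033, -0.0172], [-0.0004, 0.0139, -0.0012], 0], [[-0.0549, -0.0035, -0.0196], [-0.0004, 0.0139, -0.0012], 0], [[-0.054, -0.0037, -0.022], [-0.0004, 0.0139, -0.0012], 0], [[0, 0, 0], [0, 0, 0], 0], [[0, 0, 0], [0, 0, 0], 0]]
```

>>> apply_moves:
  steps:
    - [[-0.0574,-0.001,0.0106],[-0.0004,0.0139,-0.0012],0]
    - [[-0.0578,-0.001,0.008],[-0.0004,0.0139,-0.0012],0]
    - [[-0.058,-0.0014,0.0055],[-0.0004,0.0139,-0.0012],0]
    - [[-0.058,-0.0016,0.003],[-0.0004,0.0139,-0.0012],0]
    - [[-0.058,-0.0018,0],[-0.0004,0.0139,-0.0012],0]
    - [[-0.058,-0.002,-0.002],[-0.0004,0.0139,-0.0012],0]
    - [[-0.058,-0.0023,-0.0047],[-0.0004,0.0139,-0.0012],0]
    - [[-0.058,-0.0025,-0.0072],[-0.0004,0.0139,-0.0012],0]

```text
clock: 15.67
eef_pos: [0.5466, 0.0031, 0.27]
tool_rot: [0.599, 0.79, -0.08, 0.102]
ft_force: [-0.9, -0.9, -1.0]
grip_width: 0.0151
grasp_force: 58.5
```

>>> apply_moves:
  steps:
    - [[-0.0575,-0.0027,-0.0097],[-0.0004,0.0139,-0.0012],0]
    - [[-0.057,-0.003,-0.0122],[-0.0004,0.0139,-0.0012],0]
    - [[-0.056,-0.003,-0.0147],[-0.0004,0.0139,-0.0012],0]
    - [[-0.0555,-0.0033,-0.0172],[-0.0004,0.0139,-0.0012],0]
    - [[-0.055,-0.0035,-0.0196],[-0.0004,0.0139,-0.0012],0]
    - [[-0.054,-0.0037,-0.022],[-0.0004,0.0139,-0.0012],0]
    - [[0,0,0],[0,0,0],0]
    - [[0,0,0],[0,0,0],0]

```text
clock: 16.33
eef_pos: [0.5608, -0.0595, 0.2986]
tool_rot: [0.596, 0.803, -0.0, 0.001]
ft_force: [-0.7, 0.5, -1.5]
grip_width: 0.015
grasp_force: 58.6
```

```bash
python3 - <<'E'
from h import *
np.set_printoptions(precision=4,suppress=True)
for i in range(5): camera('wrist')
o,im,w=rodpose('pics/w4.png'); print(o['clock'],o['eef_pos'],R.from_quat(o['tool_rot']).as_matrix().tolist(),o['joint_vel'])
V=im.max(2).astype(int)
reg=np.isfinite(w[...,0])&(np.linalg.norm(w[...,:2]-[.598,.022],axis=-1)<.1)
top=reg&(abs(w[...,2]-.076)<.006); p=w[top]; print(len(p),np.median(p[:,2]),cv2.minAreaRect((p[:,:2]*1000).astype(np.float32)))
k=top&(V<60)&(np.linalg.norm(w[...,:2]-[.6037,.0046],axis=-1)<.03); p=w[k]; print('disc',len(p),p.mean(0),(p.min(0)+p.max(0))/2,np.ptp(p,0))
p=w[reg&(abs(w[...,2]-.150)<.004)]; print('post',len(p),np.median(p[:,2]) if len(p) else 0,cv2.minAreaRect((p[:,:2]*1000).astype(np.float32)) if len(p) else 0)
E
```

```text
blue y [-0.0074  0.0077] x [-0.0349  0.0278] top z -0.009163075512864416
brass [[0.03120405848916151, -0.013777784631427413, -0.016721967506368084], [0.039184049752462265, 0.014041577514749172, 0.008146928092066751]]
shaft x 0.055 1869 y mid 0.0001921038609282058 z near -0.006660477229575721
shaft x 0.075 2149 y mid 0.0002714417014360133 z near -0.0067745956706460496
shaft x 0.095 1847 y mid 0.0003276522440002305 z near -0.0067563665789765704
tip x 0.09970798816590375
16.6333 [ 0.5604 -0.0573  0.2986] [[-0.2925099943042421, 0.9562623349005467, 0.0005000826804158916], [0.9562623405021417, 0.2925101835818676, -0.000358661774608081], [-0.0004892540226808619, 0.00037329808077132576, -0.9999998106395044]] [-0.0025 -0.0011  0.0049  0.0016  0.0001 -0.0004]
13216 0.07497296765527645 ((598.0568237304688, 23.89495849609375), (89.91570281982422, 139.40853881835938), 16.941566467285156)<stdin>:8: RuntimeWarning: Mean of empty slice.
  ret = um.true_divide(
Traceback (most recent call last):
ValueError: zero-size array to reduction operation minimum which has no identity
```

View pics/w4.png

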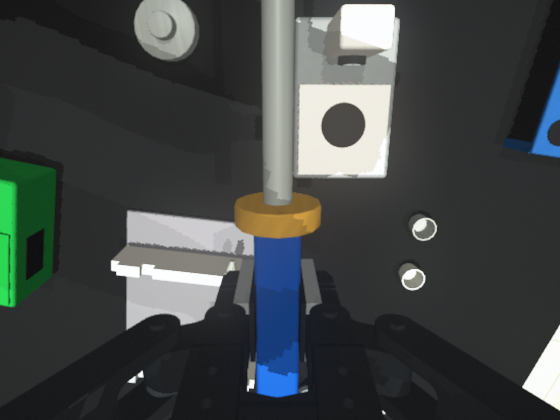

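The disc is at pixel (343,125) and the post is beyond it at (367,28). Its position agrees with the earlier views: (0.604, 0.0047), yaw 106.9°. Moving above the end pose, then straight down.

```bash
python3 - <<'E'
from h import *
r=rot(106.9)
plan([.647,-.137,.20],r,8,0)
plan([.647,-.137,.099],r,8,0,start=(np.array([.647,-.137,.2]),r))
E
```

```text
dist mm 153.52367176533537 per row 19.19045897066692 turn/row 0.014236085228466646
[[[-0.0634, 0.0372, 0.0617], [0.0, 0.0, 0.0001], 0], [[-0.0634, 0.0372, 0.0616], [0.0, 0.0, 0.0001], 0], [[-0.0634, 0.0372, 0.0616], [0.0, 0.0, 0.0001], 0], [[-0.0634, 0.0372, 0.0616], [0.0, 0.0, 0.0001], 0], [[-0.0634, 0.0372, 0.0616], [0.0, 0.0, 0.0001], 0], [[-0.0634, 0.0373, 0.0616], [0.0, 0.0, 0.0001], 0], [[-0.0634, 0.0373, 0.0616], [0.0, 0.0, 0.0001], 0], [[-0.0634, 0.0373, 0.0616], [0.0, 0.0, 0.0001], 0]]
dist mm 101.0 per row 12.625 turn/row 0.0
[[[0.0, 0.0, 0.0631], [0.0, 0.0, 0.0], 0], [[0.0, 0.0, 0.0631], [0.0, 0.0, 0.0], 0], [[0.0, 0.0, 0.0631], [0.0, 0.0, 0.0], 0], [[0.0, 0.0, 0.0631], [0.0, 0.0, 0.0], 0], [[0.0, 0.0, 0.0631], [0.0, 0.0, 0.0], 0], [[0.0, 0.0, 0.0631], [0.0, 0.0, 0.0], 0], [[0.0, 0.0, 0.0631], [0.0, 0.0, 0.0], 0], [[0.0, 0.0, 0.0631], [0.0, 0.0, 0.0], 0]]
```

>>> apply_moves:
  steps:
    - [[-0.063,0.037,0.06],[0,0,0],0]
    - [[-0.063,0.037,0.06],[0,0,0],0]
    - [[-0.063,0.037,0.06],[0,0,0],0]
    - [[-0.063,0.037,0.06],[0,0,0],0]
    - [[-0.064,0.037,0.06],[0,0,0],0]
    - [[-0.064,0.038,0.06],[0,0,0],0]
    - [[-0.064,0.038,0.06],[0,0,0],0]
    - [[-0.063,0.037,0.06],[0,0,0],0]

```text
clock: 17.3
eef_pos: [0.6478, -0.1376, 0.2021]
tool_rot: [0.595, 0.804, 0.0, 0.0]
ft_force: [0.5, 0.7, -0.5]
grip_width: 0.0153
grasp_force: 58.6
```

>>> apply_moves:
  steps:
    - [[0,0,0.06],[0,0,0],0]
    - [[0,0,0.07],[0,0,0],0]
    - [[0,0,0.07],[0,0,0],0]
    - [[0,0,0.07],[0,0,0],0]
    - [[0,0,0.06],[0,0,0],0]
    - [[0,0,0.05],[0,0,0],0]
    - [[0,0,0.03],[0,0,0],0]
    - [[0,0,0.02],[0,0,0],0]

```text
clock: 17.97
eef_pos: [0.647, -0.1374, 0.1159]
tool_rot: [0.595, 0.804, -0.0, -0.0]
ft_force: [0.4, -0.5, -1.2]
grip_width: 0.0151
grasp_force: 58.6
```

```bash
python3 - <<'E'
from h import *
np.set_printoptions(precision=4,suppress=True)
for i in range(5): camera('side')
o=bot.get_obs(); T=R.from_quat(o['tool_rot']); print(o['clock'],o['eef_pos'],'tip',o['eef_pos']+T.apply([.1485,0,-.001]),T.as_matrix()[:,0],o['ft_force'])
plan([.647,-.137,.099],rot(106.9),2,0)
E
```

```text
18.2167 [ 0.648  -0.1381  0.1178] tip [0.6048 0.004  0.1186] [-0.2909  0.9567 -0.0013] [ 0.5591 -0.9199 -1.1521]
dist mm 18.886991709658393 per row 9.443495854829196 turn/row 0.07745274104902612
[[[0.0034, -0.0016, 0.0471], [0.0004, 0.0002, 0.0], 0], [[0.0034, -0.0016, 0.0471], [0.0004, 0.0002, 0.0], 0], [[0, 0, 0], [0, 0, 0], 0], [[0, 0, 0], [0, 0, 0], 0], [[0, 0, 0], [0, 0, 0], 0], [[0, 0, 0], [0, 0, 0], 0], [[0, 0, 0], [0, 0, 0], 0], [[0, 0, 0], [0, 0, 0], 0]]
```

>>> apply_moves:
  steps:
    - [[0.002,-0.001,0.025],[0,0,0],0]
    - [[0.002,-0.001,0.025],[0,0,0],0]
    - [[0,0,0.02],[0,0,0],0]
    - [[0,0,0.015],[0,0,0],0]
    - [[0,0,0.008],[0,0,0],0]
    - [[0,0,0],[0,0,0],0]
    - [[0,0,0],[0,0,0],0]
    - [[0,0,0],[0,0,0],0]

```text
clock: 18.88
eef_pos: [0.6469, -0.1374, 0.0984]
tool_rot: [0.595, 0.803, 0.0, 0.001]
ft_force: [0.7, -0.0, -0.3]
grip_width: 0.0149
grasp_force: 58.6
```

```bash
python3 - <<'E'
from h import *
np.set_printoptions(precision=4,suppress=True)
o=bot.get_obs(); T=R.from_quat(o['tool_rot']); tip=o['eef_pos']+T.apply([.1485,0,-.001]); print(o['clock'],o['eef_pos'],'tip',tip,T.as_matrix()[:,0],o['ft_force'])
out=[]
for n in ['scene','side']:
    im,w=cloud(n); u,v=dict(scene=(285,225),side=(300,210))[n]
    out.append(cv2.resize(im[v-40:v+40,u-40:u+40],(400,400),interpolation=cv2.INTER_CUBIC))
    # shaft points: above the plate, below the post top, near the rod's line
    h=np.array([-.2913,.9566]); d=w[...,:2]-tip[:2]; s=d@h; l=d@np.array([.9566,.2913])
    k=np.isfinite(s)&(abs(l)<.012)&(s>-.1)&(s<.02)&(w[...,2]>.088)&(w[...,2]<.12); 
    print(n,k.sum(),'s max',s[k].max(),'lat',np.median(l[k]),'z top near tip/collar',np.percentile(w[k&(s>-.04)][:,2],80),np.percentile(w[k&(s<-.06)][:,2],80))
cv2.imwrite('pics/c5.png',np.hstack(out)[:,:,::-1])
E
```

```text
18.8833 [ 0.6469 -0.1374  0.0984] tip [0.6037 0.0046 0.0993] [-0.2908  0.9568 -0.0007] [ 0.6831 -0.0095 -0.3443]
scene 218 s max -0.00024714441879917923 lat 0.0027030288924738844 z top near tip/collar 0.1037052516085442 0.10411169671803563
side 82 s max 0.0004883379699678782 lat -0.002501961261097205 z top near tip/collar 0.1043484060541275 0.10511691057410845
```

View pics/c5.png

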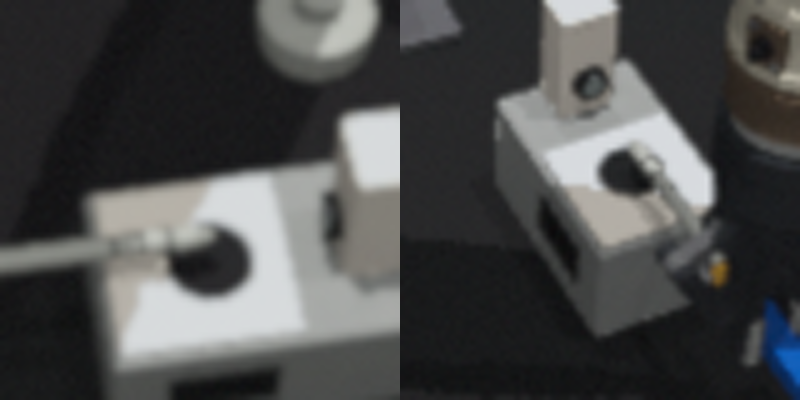

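Both views show the tip over the disc (at (205,238) in the scene inset, (640,155) in the side inset). The shaft is level at about 99.5 mm and touches nothing. Handing in.

```bash
python3 -c "
from h import *
o=bot.get_obs();print(o['eef_pos'],o['grasp_force']);print(bot.job_done())"
```

```text
[ 0.64697583 -0.13743535  0.09854858] 58.64159166812897
the job is handed in; nothing more can be done
None
```

I slid the blue-handled gauge rod into the guide tube until its collar stopped against the mouth (about 8 N), rested it about a second and drew it right out. I handed in with the rod still held level, its tip over the black disc about 24–25 mm up; the grip was 59 N because the interface fixes it, so the suggested 30–40 N was not possible.

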